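Load the red-capped sample vial into the bench tester

ROBOT

A 6-joint arm with a two-finger parallel gripper is mounted at the origin on the work surface. World frame = base frame: x ahead of the robot, y to its left, z up, the work surface at z = 0. Lengths are in mm, angles in rad, forces in N, time in s.
With the tool pointing down it reaches from about 300 to 775 mm from the base axis. Payload 14.6 kg.
Tool frame: the origin (TCP) lies between the finger pads; the fingertips stand 19 mm ahead of it and the grasp point (between the pads) is the TCP; z points along the fingers, y is the line along which they close (so a half turn about z gives the same grasp; the last joint's range is limited). The gripper opens to 94 mm and grips with 3 to 60 N. Pads are 16 mm wide; open, the fingers measure 119 mm over their backs; the gripper's body (75 mm by 177 mm) begins 78 mm behind the grasp point.
Start: joints at [1.057, 0.3, 1.521, -0, 1.321, -0.067], TCP at [237.641, 496, 224.446] pointing down, gripper open.
Joint ranges: [-3.03, 3.03], [-0.79, 2.21], [0.23, 2.52], [-1.04, 4.18], [0, 3.07], [-2.55, 2.55]. Speed limits (rad/s): [2.22, 2.22, 2.57, 3.14, 3.14, 3.14].

INTERFACE

Orientations are given as [roll, pitch, yaw] about the fixed x, y, z axes, in that order (R = Rz(yaw) Ry(pitch) Rx(roll)).
In Python, from cell import monitor, imaging, job, find_in, trace gives the robot as it stands. The module is installed in compiled form; this text tells all that it offers.
- The arm moves only by the tool arm_command, never from a script. Its argument "steps" is a list of rows, each a list of 5 numbers: the opening, from 0 (shut) to 1 (fully open), then the shift along the tool's x, y, z in mm, then the turn about the tool's z in degrees. In form: [[gripper, dx, dy, dz, turn], ...]. A call has 1 to 20 rows; each row is the pose to reach, as a shift and turn from the pose commanded when the call began, along the tool's axes at that moment; what a row does not reach only later rows make up. A row lasts 1/8 s, in which the tool goes at most 62.5 mm and 10.7 degrees, less where a joint would pass 70% of its speed; a pose out of reach is approached as far as the arm can. A call with a gripper value outside its range is refused whole. The fingers move at their own pace and stop on an object; "force" is the grip in N (left out, the last holds). Time passes only in rows, so rows that repeat a pose let the fingers close. It gives the time, the measured TCP pose, the force, the opening and the grip force at its end, in the units of the state.
- monitor.read_state(): the state, without advancing time (a new reading comes with each control period).
- imaging.camera(name): name is "side" or "top" or "wrist"; returns a dict with "img" (400x640x3 uint8, red, green, blue), "mtx" (3x3 intrinsics, pixels), "view" (4x4, takes a point from world to camera coordinates). Camera axes: x right, y down, z forward; pixel columns grow to the right and rows downward; lengths in mm; the calibration is good to about 2 mm. A picture is of the moment at which its call begins. There is no depth.
- job.sign_off(): hands the job in; it is judged then, once.
Trained networks look in a picture, given as the dict that the camera call returned (one of the last four; its "shot" number tells which), for a name from the list of things; names that differ only in an ending like _2 or _b are one class to them, and where a whole thing is asked for, a point or a joint stands for the part that bears it (a point fixed in the world has none). Each returns a list of dicts, best first, with "p" (0 to 1); they miss things now and then, are a little off and sometimes report something else, mostly with a low value. They report only what shows in the picture. A call takes as long as a camera call.
- find_in(picture, target): "rect" ([centre column, centre row, width, height] in pixels, round what is visible of it).
- trace(picture, target): "region" (400x640 bool, what is visible of it) and "rect" ([centre column, centre row, width, height] in pixels, round what is visible of it).
The state is a dict: "clock": time; "joints": joint angles; "qd": joint speeds; "effort": joint torques, N m; "eef_pos": TCP position; "eef_rot": TCP orientation; "wrist_force": force on the tool from outside, world axes, zero at the start; "moment": the same for the moment, N m; "finger_gap": finger opening in mm; "finger_force": force on a finger pad.
Only numpy, scipy, OpenCV 4.12 (cv2) and the standard library are available. Lean on these libraries where they do the work, as an engineer would, in place of code of your own. Each camera call takes 0.05 s, during which the arm holds its last target. There are 200 camera calls.

TASK

Take the red-capped sample vial out of the wooden stand and load it into the tester's free well, the one with the yellow ring around it. Lower it in gently rather than dropping it, so that it stands upright and fully home, then let go. Leave the blue-capped and the green-capped vials in their places in the stand.

Things in the scene. Friction and masses are not known exactly. Their poses are not given: they have to be found in the camera images.
- vial_red: Vial to load: rigid closed amber glass tube, paper band, red cap, about 60 g; 26 mm diameter, 110 mm tall, the top 22 mm being the cap (25.6 mm diameter). Origin: centre of its underside, z up along the vial. It starts upright in a hole of a fixed wooden stand, 70 mm of it clear above the stand. At the start its x axis points across the row of holes, y along the row.
- vial_blue: Same vial, blue cap, same origin: stays in its hole. The wooden stand: 74 mm across the row, 235 mm along it, 50 mm tall on the table; three holes 75 mm apart in a straight row, 34 mm wide, 40 mm deep, mouths chamfered to 46 mm.
- vial_green: Same vial, green cap, same origin: stays in its hole of the wooden stand. Which vial is in which hole varies.
- free_well: Flat yellow ring (60 mm outside) marking the free well (34 mm wide, 45 mm deep, mouth chamfered to 46 mm) of a fixed aluminium block 60 mm tall, three wells 75 mm apart in a row, white-capped vials in the others. Origin: well axis at the block's top face; z up, x across the row, y along it. A seated vial's underside is 45 mm below. A console, lower than the block, runs along its +x side.

How it is judged:
By the outcome, as a careful person would: the job done as asked, in the order asked, and still so for the second after the job is handed in, with the robot touching nothing.
It also fails if it takes over 43 s, if anything falls off the work surface, if the arm or the gripper's body presses on something with over 40 N, if the wrist force passes 120 N, or if a joint passes its speed limit or range.

## Working session

There is one attempt and no reset: what is moved stays moved. The work goes in short steps, Python scripts to look and compute and a tool call to move; the robot and the scene stay as the last step left them, time stands still between calls to the robot, and variables do not carry over. Pictures are saved under pics/ and viewed, at most 10 in all, crops included, and the job is handed in when it is done.

Besides the shell and the picture viewer there is one more tool, called after "Call:" as name([rows], argument=value, ...), one row to a line, values as JSON. arm_command: Moves the arm, as the interface text tells. Its arguments: {"type":"object","properties":{"steps":{"type":"array","items":{"type":"array","items":{"type":"number"}}},"force":{"type":"number"}},"required":["steps"]}

```bash
mkdir -p pics
cat > h.py <<'E'
import numpy as np, cv2
from cell import monitor, imaging, job, find_in, trace
def ray(c,uv):
    V=np.array(c["view"]);R=V[:3,:3];t=V[:3,3]
    d=R.T@np.linalg.solve(np.array(c["mtx"]),[uv[0],uv[1],1]);return -R.T@t,d
def at_z(c,uv,z):
    o,d=ray(c,uv);return o+d*(z-o[2])/d[2]
def tri(l):
    A=0;b=0
    for c,uv in l:
        o,d=ray(c,uv);d=d/np.linalg.norm(d);P=np.eye(3)-np.outer(d,d);A=A+P;b=b+P@o
    return np.linalg.solve(A,b)
def proj(c,p):
    q=np.array(c["mtx"])@(np.array(c["view"])@np.r_[p,1])[:3];return q[:2]/q[2]
def save(c,n): cv2.imwrite(f"pics/{n}.png",c["img"][:,:,::-1])
E
python3 - <<'E'
from h import *
np.set_printoptions(precision=1,suppress=True)
s=monitor.read_state();print(s)
t=imaging.camera("top");sd=imaging.camera("side")
cv2.imwrite("pics/a.png",np.vstack([t["img"],sd["img"]])[:,:,::-1][::1,::1])
cv2.imwrite("pics/a.png",cv2.resize(cv2.imread("pics/a.png"),(480,600)))
for n in ["vial_red","vial_blue","vial_green","free_well"]:
    for k,c in (("top",t),("side",sd)):
        for r in find_in(c,n)[:2]:
            print(n,k,r["p"],np.array(r["rect"]),at_z(c,r["rect"][:2],120 if 'v'==n[0] else 60))
for c in (t,sd): print(ray(c,(320,200)))
E
```

```text
{'clock': 0.0, 'joints': array([ 1.1,  0.3,  1.5, -0. ,  1.3, -0.1]), 'qd': array([-0., -0., -0.,  0., -0.,  0.]), 'effort': array([  0. , -53.2, -35.3,   0.1,   0. ,  -0. ]), 'eef_pos': array([237.5, 495.8, 223.9]), 'eef_rot': array([-3.1, -0. ,  2.7]), 'wrist_force': array([ 0.4,  0.1, -0.4]), 'moment': array([-0., -0.,  0.]), 'finger_force': 0.0, 'finger_gap': 94.03735350958482}
vial_red top 0.65 [438.9 229.6  19.   19.9] [ 481.3 -217.7  120. ]
vial_red side 0.57 [384.7 257.6  18.2  30.6] [ 459.7 -248.6  120. ]
vial_blue top 0.48 [362.4 224.9  13.   18.3] [493.4 -76.8 120. ]
vial_blue side 0.79 [330.8 216.9   9.   27.5] [ 472.  -105.2  120. ]
vial_green top 0.65 [401.  227.8  22.8  19.3] [ 486.3 -148.   120. ]
vial_green side 0.78 [356.6 236.6  13.9  35.6] [ 465.4 -177.   120. ]
free_well top 0.57 [202.6 205.   30.   24.2] [551.7 237.2  60. ]
free_well top 0.44 [440.4 228.9  24.1  19.9] [ 492.1 -237.2   60. ]
free_well side 0.63 [248.8 153.8  16.7   8.3] [542.6 223.7  60. ]
(array([353.3,   3.6, 931.9]), array([ 0.2, -0. , -1. ]))
(array([ -25.9, -499.1,  824. ]), array([ 0.5,  0.5, -0.7]))
```

View pics/a.png

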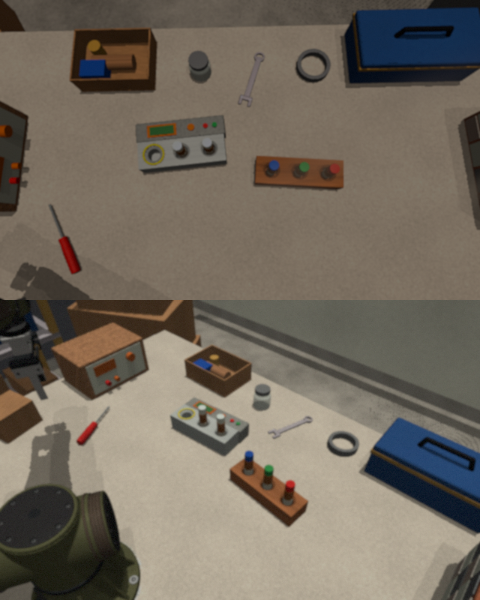

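Top view, with the combined picture at 3/4 scale: the stand row runs blue (273,168), green (303,170), red (332,170). The yellow ring is at (153,155) on the block at left.

```bash
cat >> h.py <<'E'
from scipy.spatial.transform import Rotation as Ro
def plan(p,yawdir=None):
    s=monitor.read_state();R=Ro.from_euler('xyz',s["eef_rot"]).as_matrix()
    d=R.T@(np.array(p)-s["eef_pos"]);print("pos",s["eef_pos"],"rot",s["eef_rot"],"shift",d)
    if yawdir is not None:
        v=R.T@np.r_[yawdir,0]; a=np.degrees(np.arctan2(-v[0],v[1])); a=(a+90)%180-90; print("turn",a)
E
python3 - <<'E'
from h import *
np.set_printoptions(precision=3,suppress=True)
t=imaging.camera("top");sd=imaging.camera("side")
P={}
for n in ["vial_red","vial_blue","vial_green","free_well"]:
    P[n]=tri([(c,find_in(c,n)[0]["rect"][:2]) for c in (t,sd)]);print(n,P[n])
r=(P["vial_blue"]-P["vial_red"])[:2];print(r,np.linalg.norm(r))
r/=np.linalg.norm(r)
plan([*P["free_well"][:2],240]); plan([*P["vial_red"][:2],224],[r[1],-r[0]])
w=imaging.camera("wrist");R=Ro.from_euler('xyz',monitor.read_state()["eef_rot"]).as_matrix()
o,d=ray(w,(320,200));print("cam in tool",R.T@(o-monitor.read_state()["eef_pos"]),R.T@d, w["mtx"])
E
```

```text
vial_red [ 493.149 -230.38    69.775]
vial_blue [500.245 -79.044  74.241]
vial_green [ 495.331 -156.715   76.765]Traceback (most recent call last):
  File "<stdin>", line 6, in <module>
IndexError: list index out of range
```

Run:
```python
from h import *
np.set_printoptions(precision=3,suppress=True)
plan([520,225,240]); plan([492,-230,224],[1,-.04])
w=imaging.camera("wrist");s=monitor.read_state();R=Ro.from_euler('xyz',s["eef_rot"]).as_matrix()
o,d=ray(w,(320,200));print("cam in tool",R.T@(o-s["eef_pos"]),R.T@d, w["mtx"])
```

```text
pos [237.629 496.016 224.457] rot [3.142 0.    2.695] shift [-371.745 -122.428  -15.544]
pos [237.629 496.016 224.457] rot [3.142 0.    2.695] shift [-543.063 -544.873    0.445]
turn 66.69468398127523
cam in tool [  66.064    0.339 -159.666] [-0.226  0.003  0.974] [[294.222   0.    319.548]
 [  0.    294.222 200.373]
 [  0.      0.      1.   ]]
```

Call:
arm_command([
  [1,-60,-20,-5,8],
  [1,-120,-40,-10,16],
  [1,-180,-60,-15,24],
  [1,-240,-80,-15,32],
  [1,-300,-100,-15,40],
  [1,-372,-122,-15,50],
  [1,-372,-122,-15,55],
  [1,-372,-122,-15,55],
])

```text
clock: 2.05
eef_pos: [520.9, 224.4, 239.1]
eef_rot: [-3.141, 0.0, 1.734]
wrist_force: [-0.2, -0.4, 0.3]
finger_gap: 94.1
finger_force: 0.0
```

Run:
```python
from h import *
np.set_printoptions(precision=3,suppress=True)
w=imaging.camera("wrist");save(w,"b")
for r in find_in(w,"free_well"): print(r["p"],np.array(r["rect"]),at_z(w,r["rect"][:2],60))
t=imaging.camera("top")
for r in find_in(t,"free_well"): print(r["p"],np.array(r["rect"]),at_z(t,r["rect"][:2],60))
hsv=cv2.cvtColor(w["img"],cv2.COLOR_RGB2HSV);m=cv2.inRange(hsv,(22,110,90),(36,255,255))
n,l,st,ce=cv2.connectedComponentsWithStats(m)
for i in np.argsort(-st[1:,4])[:4]+1: print(st[i],ce[i],at_z(w,ce[i],60))
plan([492,-230,220],[1,-.04])
```

```text
0.6 [347.3 188.1  53.8  53.6] [552.38  231.742  60.   ]
0.7 [203.6 205.   32.2  27.6] [551.634 235.167  60.   ]
[321 161  50  49 543] [345.319 183.864] [549.182 236.313  60.   ]
[524 302   6  13  34] [527.    307.471] [809.983 115.015  60.   ]
[524 295   5   6  13] [526.462 297.923] [804.93  128.086  60.   ]
[110 310   5   3   6] [112.167 311.167] [281.262  23.144  60.   ]
pos [519.746 226.159 239.616] rot [ 3.141 -0.     1.738] shift [-445.212 -103.153   19.536]
turn 11.854330468773071
```

View pics/b.png

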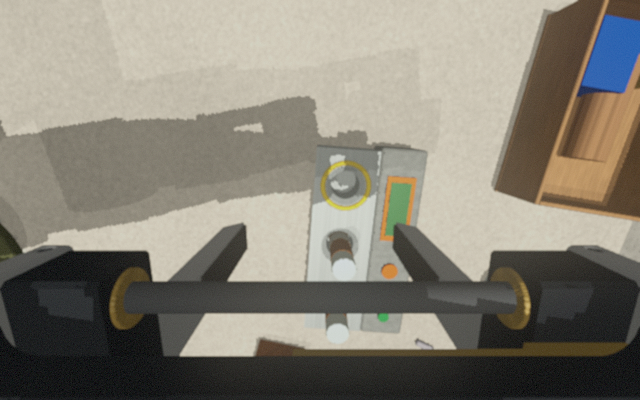

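The wrist view shows the yellow ring centred at (345,185), which maps to about (549.5, 235.5). That agrees with the top view. The row runs almost parallel to the image columns.

Call:
arm_command([
  [1,-60,-13,0,2],
  [1,-120,-26,0,4],
  [1,-180,-40,0,6],
  [1,-240,-53,0,8],
  [1,-300,-66,5,10],
  [1,-360,-80,10,12],
  [1,-420,-94,15,12],
  [1,-475,-108,19,12],
  [1,-475,-108,19,12],
  [1,-475,-108,19,12],
])

```text
clock: 3.5
eef_pos: [491.7, -260.0, 220.5]
eef_rot: [3.142, -0.0, 1.527]
wrist_force: [0.4, 0.5, 0.0]
finger_gap: 93.8
finger_force: 0.0
```

Run:
```python
from h import *
np.set_printoptions(precision=3,suppress=True)
w=imaging.camera("wrist");save(w,"c")
for n in ["vial_red","vial_green","vial_blue"]:
  for r in find_in(w,n)[:2]: print(n,r["p"],np.array(r["rect"]),at_z(w,r["rect"][:2],120))
hsv=cv2.cvtColor(w["img"],cv2.COLOR_RGB2HSV);m=cv2.inRange(hsv,(0,150,110),(6,255,255))|cv2.inRange(hsv,(172,150,110),(180,255,255))
n,l,st,ce=cv2.connectedComponentsWithStats(m)
for i in np.argsort(-st[1:,4])[:3]+1: print(st[i],ce[i],at_z(w,ce[i],120))
plan([492,-230,220])
```

```text
vial_red 0.84 [316.4 172.   27.9  40. ] [ 489.906 -228.38   120.   ]
vial_green 0.79 [319.1  90.5  26.6  39.5] [ 495.391 -160.178  120.   ]
vial_blue 0.96 [323.9  19.4  32.3  38.9] [ 501.612 -107.035  120.   ]
[303 161  28  28 591] [316.533 174.338] [ 489.925 -230.472  120.   ]
pos [ 491.851 -259.814  220.789] rot [3.141 0.    1.527] shift [29.793 -1.144  0.782]
```

View pics/c.png

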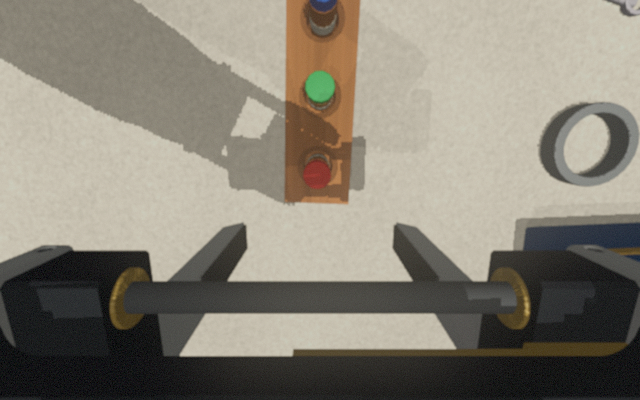

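The wrist view shows the red cap top at (317,175), which maps to (490, -231). The stand row runs nearly along the image columns.

Call:
arm_command([
  [1,15,-2,20,0],
  [1,29,-3,50,0],
  [1,29,-3,90,0],
  [1,29,-3,120,0],
  [1,29,-3,130,0],
  [1,29,-3,130,0],
  [0.4,29,-3,130,0],
  [0.2,29,-3,130,0],
  [0.15,29,-3,130,0],
  [0.15,29,-3,130,0],
  [0.15,29,-3,130,0],
  [0.15,29,-3,130,0],
], force=20)

```text
clock: 5.2
eef_pos: [489.8, -231.9, 90.4]
eef_rot: [3.142, 0.0, 1.525]
wrist_force: [-0.2, 0.5, 0.8]
finger_gap: 37.4
finger_force: 0.0
```

Call:
arm_command([
  [0.15,0,0,0,0],
  [0.15,0,0,0,0],
  [0.15,0,0,0,0],
  [0.15,0,0,0,0],
  [0.15,0,0,0,0],
  [0.15,0,0,0,0],
])

```text
clock: 5.95
eef_pos: [489.7, -231.9, 90.4]
eef_rot: [-3.142, -0.0, 1.525]
wrist_force: [0.2, 0.7, -0.8]
finger_gap: 25.5
finger_force: 20.0
```

Call:
arm_command([
  [0.15,0,0,-8,0],
  [0.15,0,0,-25,0],
  [0.15,0,0,-50,0],
  [0.15,0,0,-80,0],
  [0.15,0,0,-115,0],
  [0.15,0,0,-150,0],
  [0.15,0,0,-150,0],
  [0.15,0,0,-150,0],
])

```text
clock: 6.95
eef_pos: [489.5, -231.8, 240.3]
eef_rot: [-3.141, -0.0, 1.525]
wrist_force: [-1.0, 0.1, -1.3]
finger_gap: 25.4
finger_force: 20.0
```

Run:
```python
from h import *
np.set_printoptions(precision=3,suppress=True)
plan([549.5,235.5,240]); sd=imaging.camera("side")
cv2.imwrite("pics/d.png",cv2.resize(sd["img"][120:340,260:480,::-1],(500,500)))
```

```text
pos [ 489.501 -231.778  240.302] rot [-3.141 -0.     1.525] shift [469.52   38.727   0.347]
```

View pics/d.png

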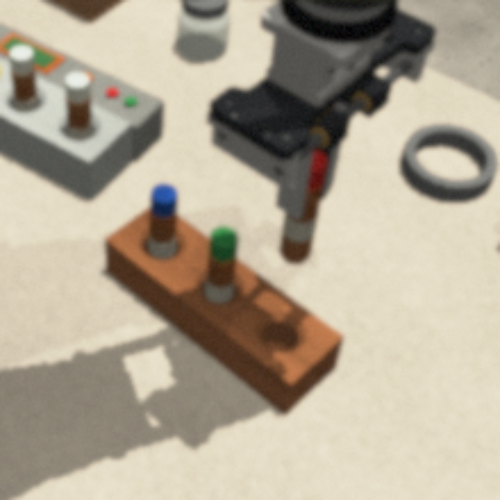

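The side view shows the vial held by the gripper, with its cap at crop (318,170) and its foot at (296,250). It may be leaning, so I'll check that against a projected vertical.

Run:
```python
from h import *
np.set_printoptions(precision=1,suppress=True)
sd=imaging.camera("side");p=monitor.read_state()["eef_pos"]
for z in (160,185,215,240,259,270): print(z,proj(sd,[p[0],p[1],z]),(proj(sd,[p[0],p[1],z])-[260,120])*500/220)
t=imaging.camera("top");ims=[]
for r in trace(sd,"vial_red")[:1]:
    m=r["region"];ys,xs=np.nonzero(m);print(r["p"],r["rect"]);ims.append(m)
    print(cv2.fitLine(np.c_[xs,ys].astype(np.float32),cv2.DIST_L2,0,.01,.01).ravel())
c=sd["img"][160:245,360:425,::-1];cv2.imwrite("pics/e.png",cv2.resize(c,(455,595),interpolation=cv2.INTER_CUBIC))
```

```text
160 [388.8 230.4] [292.8 251. ]
185 [390.4 221.6] [296.4 231. ]
215 [392.4 210.6] [300.9 205.9]
240 [394.1 200.9] [304.8 183.9]
259 [395.5 193.3] [307.9 166.5]
270 [396.3 188.7] [309.7 156.2]
0.92 [393.4, 213.8, 23.6, 47.3]
[  0.3  -1.  393.3 214.1]
```

View pics/e.png

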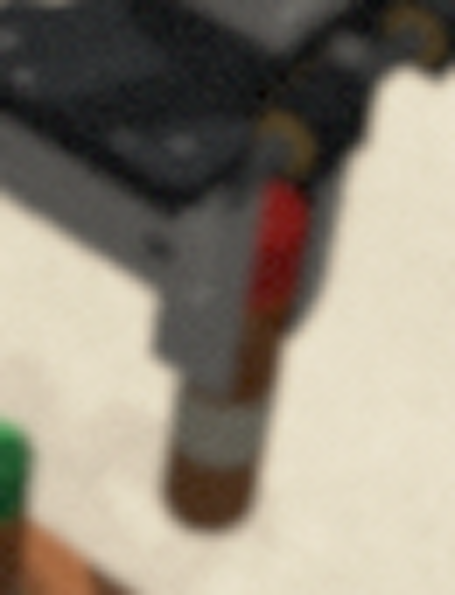

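The vial hangs vertically: its right edge leans 0.18, matching the projected vertical. I'll carry it over the well.

Call:
arm_command([
  [0.15,20,2,0,0],
  [0.15,60,5,0,0],
  [0.15,110,9,0,0],
  [0.15,165,14,0,0],
  [0.15,220,18,0,0],
  [0.15,275,23,0,0],
  [0.15,330,27,0,0],
  [0.15,380,32,0,0],
  [0.15,420,35,0,0],
  [0.15,450,37,0,0],
  [0.15,469,39,0,0],
  [0.15,469,39,40,0],
  [0.15,469,39,80,0],
  [0.15,469,39,80,0],
  [0.15,469,39,80,0],
])

```text
clock: 9.02
eef_pos: [550.6, 235.1, 162.3]
eef_rot: [3.14, -0.001, 1.525]
wrist_force: [-0.1, 0.5, -0.2]
finger_gap: 25.7
finger_force: 20.0
```

Run:
```python
from h import *
np.set_printoptions(precision=1,suppress=True)
print(monitor.read_state()["eef_pos"])
sd=imaging.camera("side");w=imaging.camera("wrist");t=imaging.camera("top")
a=cv2.resize(sd["img"][110:190,210:290],(300,300),interpolation=cv2.INTER_CUBIC)
b=cv2.resize(w["img"],(480,300))
cv2.imwrite("pics/f.png",np.hstack([a,b])[:,:,::-1])
for k,c in(("s",sd),("t",t),("w",w)): 
  print(k,[proj(c,[549.5,235,z]) for z in (60,80)])
  for n in("vial_red","free_well"):print(n,[(r["p"],np.array(r["rect"])) for r in find_in(c,n)[:2]])
```

```text
[550.6 235.1 162.3]
s [array([247.8, 150.6]), array([246.9, 144.5])]
vial_red [(0.66, array([245.4, 128.6,  10.5,  38.3]))]
free_well []
t [array([203.6, 206. ]), array([201. , 203.9])]
vial_red [(0.6, array([199.6, 199.8,   9.7,  16.4]))]
free_well [(0.54, array([205.6, 206.1,  15.1,  27.2]))]
w [array([318.4, 206.1]), array([318.3, 211.8])]
vial_red [(0.94, array([320.9, 241.1,  50.5,  87.1]))]
free_well [(0.61, array([321.1, 201.6,  66.5,  49.4]))]
```

View pics/f.png

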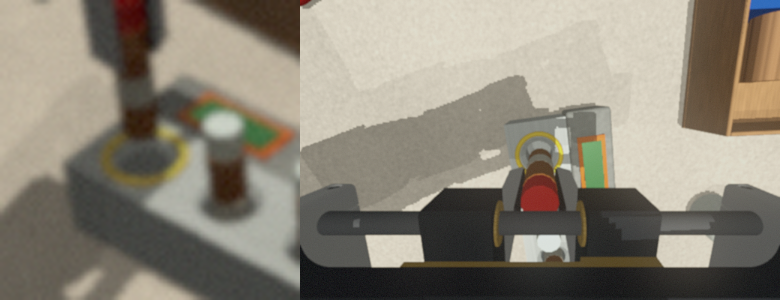

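In the side crop the ring is centred at (146,157) with the vial's foot just above it at (140,137). In the wrist view the foot sits over the ring at column 321. Alignment is within 2 mm, so I'll lower with a 1 mm trim.

Call:
arm_command([
  [0.15,-1,0,0,0],
  [0.15,-1,0,6,0],
  [0.15,-1,0,12,0],
  [0.15,-1,0,18,0],
  [0.15,-1,0,24,0],
  [0.15,-1,0,30,0],
  [0.15,-1,0,36,0],
  [0.15,-1,0,36,0],
])

```text
clock: 10.48
eef_pos: [549.8, 233.8, 123.9]
eef_rot: [-3.141, 0.0, 1.525]
wrist_force: [-0.6, -0.1, -0.8]
finger_gap: 25.2
finger_force: 20.0
```

Call:
arm_command([
  [0.15,0,0,6,0],
  [0.15,0,0,12,0],
  [0.15,0,0,17,0],
  [0.15,0,0,21,0],
  [0.15,0,0,24,0],
  [0.15,0,0,26,0],
  [0.15,0,0,27,0],
  [0.15,0,0,27,0],
])

```text
clock: 11.48
eef_pos: [550.0, 233.8, 97.5]
eef_rot: [3.142, 0.0, 1.525]
wrist_force: [-0.1, 0.9, -1.5]
finger_gap: 25.7
finger_force: 20.0
```

Call:
arm_command([
  [0.15,0,0,0.5,0],
  [0.15,0,0,1,0],
  [0.15,0,0,1.5,0],
  [0.15,0,0,2,0],
  [0.15,0,0,2,0],
])

```text
clock: 12.1
eef_pos: [549.9, 233.9, 95.4]
eef_rot: [-3.142, -0.0, 1.525]
wrist_force: [-1.3, 0.2, -0.4]
finger_gap: 25.6
finger_force: 20.0
```

Call:
arm_command([
  [0.15,0,0,0.5,0],
  [0.15,0,0,1,0],
  [0.15,0,0,1,0],
])

```text
clock: 12.48
eef_pos: [550.1, 234.0, 95.3]
eef_rot: [3.141, -0.0, 1.525]
wrist_force: [-2.0, -0.5, 7.3]
finger_gap: 25.4
finger_force: 20.0
```

Contact is 7 N at the expected seating height. Releasing now, then straight up.

Call:
arm_command([
  [0.15,0,0,-0.7,0],
  [0.3,0,0,-0.7,0],
  [0.4,0,0,-0.7,0],
  [0.5,0,0,-0.7,0],
  [0.6,0,0,-0.7,0],
  [0.6,0,0,-0.7,0],
  [0.6,0,0,-0.7,0],
  [0.6,0,0,-0.7,0],
  [0.6,0,0,-0.7,0],
  [0.6,0,0,-15,0],
  [0.6,0,0,-40,0],
  [0.6,0,0,-80,0],
  [0.6,0,0,-120,0],
  [0.6,-20,0,-150,0],
  [0.6,-60,0,-150,0],
  [0.6,-110,0,-150,0],
  [0.6,-110,0,-150,0],
  [0.6,-110,0,-150,0],
])

```text
clock: 14.72
eef_pos: [545.1, 124.3, 245.3]
eef_rot: [3.141, -0.0, 1.525]
wrist_force: [0.0, 0.0, -0.4]
finger_gap: 56.3
finger_force: 0.0
```

Run:
```python
from h import *
np.set_printoptions(precision=1,suppress=True)
sd=imaging.camera("side");w=imaging.camera("wrist")
a=cv2.resize(sd["img"][100:270,210:410],(400,340),interpolation=cv2.INTER_CUBIC)
b=cv2.resize(w["img"][40:340,180:500],(363,340))
cv2.imwrite("pics/g.png",np.hstack([a,b])[:,:,::-1])
for n in("vial_red",):print([(r["p"],np.array(r["rect"]),at_z(w,r["rect"][:2],125)) for r in find_in(w,n)[:1]])
for r in find_in(sd,"vial_red")[:1]:print(r["rect"],proj(sd,[550,234,125]),proj(sd,[550,234,60]))
```

```text
[(0.58, array([320.7,  88.1,  30. ,  41.2]), array([550.5, 229. , 125. ]))]
[247.2, 143.6, 14.3, 30.8] [245.4 130.2] [248.2 150.7]
```

View pics/g.png

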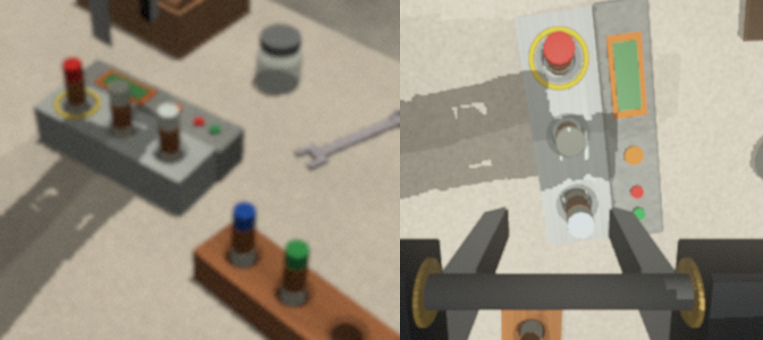

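The red vial stands upright in the ringed well, with its cap at (73,66) in the side crop and level with the white caps. The blue and green vials are still in the stand, and the gripper touches nothing.

```bash
python3 -c "
from cell import job;print(job.sign_off())"
```

```text
the job is handed in; nothing more can be done
None
```

The red-capped vial is upright and fully home in the yellow-ringed well, released after about 14.7 s on the robot's clock; the blue and green vials are still in the stand, and the job is handed in.

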